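# Measure a bearing and raise the telescoping lamp over the reading

## Robot

A 6-joint arm with a two-finger parallel gripper is mounted at the origin on a cart in front of the work surface, level with it; the furniture and walls round the work are solid. World frame = base frame: x ahead of the robot, y to its left, z up, the work surface at z = 0. Lengths are in mm, angles in rad, forces in N, time in s.
With the tool pointing down it reaches from about 275 to 725 mm from the base axis. Payload 15.9 kg.
Tool frame: the origin (TCP) lies midway between the tips of the shut fingers; the grasp point (between the pads) lies 19 mm behind it; z points along the fingers, y is the line along which they close (so a half turn about z gives the same grasp; the last joint's range is limited). The gripper opens to 85 mm and grips with 20 to 120 N. Pads are 22 mm wide; open, the fingers measure 114 mm over their backs; the gripper's body (76 mm by 85 mm) begins 54 mm behind the grasp point. The pads swing forward as they close: fully open they stand 13 mm farther back than shut.
Start: joints at [-1.291, 0.213, -0.034, 1.323, 0, 1.571], TCP at [138.076, -480.542, 231.306] pointing down, gripper open.
Joint ranges: [-2.98, 2.98], [-0.74, 1.72], [-1.14, 1.35], [-2.1, 2.04], [-1.57, 1.44], [-3.14, 3.14]. Speed limits (rad/s): [1.89, 1.89, 2.39, 2.57, 3.14, 3.14].

## Interface

Orientations are given as a unit quaternion [w, x, y, z].
In Python, from cell import get_state, imaging, sign_off, nets gives the robot as it stands.
- The arm moves only by the shell command python3 -m handwheel 'ROWS' [FORCE]. ROWS is JSON, a list of rows, each a list of 3 entries, a list of its own where there are three numbers: the closure, from -1 (fully open) to 1 (shut), then the shift along the tool's x, y, z scaled (see below), then the turn, a rotation vector about the tool's x, y, z scaled (see below). A call has 1 to 10 rows; each row is the pose to reach, as a shift and turn from the pose commanded when the call began, along the tool's axes at that moment; what a row does not reach only later rows make up. The controller multiplies each number of a shift by 30 cm and each number of a turn by 45 degrees. A row lasts 1/12 s, in which the tool goes at most 41.7 mm and 7.16 degrees, less where a joint would pass 70% of its speed; a pose out of reach is approached as far as the arm can. A call with a number of a shift or a turn outside -1 to 1 is refused whole. A call with a gripper value outside its range is refused whole. The fingers move at their own pace and stop on an object; FORCE is the grip in N (left out, the last holds). Time passes only in rows, so rows that repeat a pose let the fingers close. It gives the time, the measured TCP pose, the force, the opening and the grip force at its end, in the units of the state.
- get_state(): the state, without advancing time (a new reading comes with each control period).
- imaging.capture(name): name is "side" or "top" or "wrist"; returns a dict with "color" (384x512x3 uint8, red, green, blue), "range_z" (384x512 float32, mm along the optical axis (not along the pixel's ray), 0 where there is no reading), "camera_matrix" (3x3 intrinsics, pixels), "xyz" and "attitude" of the camera in the world. Camera axes: x right, y up, looking along -z (the intrinsics and any distortion apply to the point x, -y, -z); pixel columns grow to the right and rows downward; lengths in mm; the calibration is good to about 2 mm. A picture is of the moment at which its call begins.
- sign_off(): hands the job in; it is judged then, once.
Trained networks look in a picture, given as the dict that the camera call returned (one of the last four; its "shot" number tells which), for a name from the list of things; names that differ only in an ending like _2 or _b are one class to them, and where a whole thing is asked for, a point or a joint stands for the part that bears it (a point fixed in the world has none). Each returns a list of dicts, best first, with "p" (0 to 1); they miss things now and then, are a little off and sometimes report something else, mostly with a low value. They report only what shows in the picture. A call takes as long as a camera call. They do not tell look-alikes from the thing itself.
- nets.find_in(picture, thing): "centre" ([x, y, z] in mm, in world coordinates, good to about 4 mm: the middle of the surface that is visible of it).
- nets.cut_out(picture, thing): "region" (384x512 bool, what is visible of it).
The state is a dict: "clock": time; "qpos": joint angles; "qvel": joint speeds; "effort": joint torques, N m; "tool_pos": TCP position; "tcp_rot": TCP orientation; "contact_force": force on the tool from outside, world axes, zero at the start; "moment": the same for the moment, N m; "finger_gap": finger opening in mm; "grip_force": force on a finger pad.
Only numpy, scipy, OpenCV 4.12 (cv2) and the standard library are available. Lean on these libraries where they do the work, as an engineer would, in place of code of your own. Each camera call takes 0.05 s, during which the arm holds its last target. There are 200 camera calls.

## Task

Slide the bench caliper's jaw shut on the bearing, pressing until the bearing is nipped between both jaws, and leave it shut. Then light the reading: squeeze in the release button in the side of the lamp mast's grip block and, keeping it squeezed, pull the lamp straight up past the first stop to the second stop at the end of its travel. Finish while still holding it there fully extended with the button in (a spring draws it back if you let go), and leave the loose nut, bolt and spark plug where they are.

Things in the scene. Friction and masses are not known exactly. Their poses are not given: they have to be found in the camera images.
- caliper: fixed bench caliper stand: dark steel base plate 140 (x) x 250 (y) x 10 mm high, a raised steel beam along its y at x = +45 mm, fixed jaw at the +y end. Origin: centre of the plate's underside on the bench; z up; y is the slide direction, towards the fixed jaw. Both jaws reach from the beam over the plate to x = -42 mm, 12 mm thick along y, from 11.5 to 31.5 mm above the bench
- caliper_jaw: sliding jaw under an aluminium carriage 40 mm long, carriage top 41 mm above the bench; slides to the caliper's +y (to the fixed jaw) by up to 75 mm against about 1.5 N of friction and stays where it is left; starts 92 to 110 mm open. Origin: on the beam's centre line at bench height, in the plane of the jaw's measuring face; axes parallel to the caliper's
- thumb_tab (a point): centre of the black upright tab on the sliding jaw's carriage, 16 (x) x 14 (y) x 36 mm tall, 22 mm behind (-y) the jaw's measuring face; it stands 40 to 76 mm above the bench with nothing close beside it, axes parallel to the caliper's
- sliding_jaw_face (a point): middle of the sliding jaw's measuring face (the face looks to the caliper's +y), 21.5 mm above the bench
- fixed_jaw_face (a point): middle of the fixed jaw's measuring face (looks to -y), straight across; the distance to sliding_jaw_face is the caliper's opening
- bearing: loose steel ball bearing, 52 mm diameter, 15 mm high, about 0.2 kg, lying flat on the caliper's plate between the jaws, 7 to 16 mm off the fixed jaw at the start. Origin: centre of its underside. The jaws nip it at an opening of 52 mm
- mast: fixed telescoping lamp mast: grey foot 90 x 90 x 10 mm, square aluminium outer tube 40 mm wide with a 46 mm collar, up to 97 mm above the bench, and the sliding part in it. Origin: centre of the foot's underside; z up; the release button is on the side that looks to the mast's -x. Behind it to the right stands a fixed open carton, 270 mm tall, from x = 0.56 on
- grip_block (a point): point to hold on the mast's sliding part: on the mast's axis, in a black grip block 34 (x) x 30 (y) x 48 mm tall above a small 44 mm wide white lantern. 164 mm above the bench when retracted; the block reaches 22 mm above this point and 26 mm below it. Axes parallel to the mast's
- button_face (a point): centre of the outer face of the steel release button, 17 wide x 18 mm tall, at the height of grip_block; it stands 6 mm proud of the block's -x face. Pinching the block along the mast's x axis (one pad on the button, the other on the plain face behind, 40 mm apart) presses it in: 4 N to start, 7 N fully flush
- mast_button (a joint): press of the release button, m: 0 out, 0.006 flush; springs out when let go. The lock is free above about 0.0045
- mast_tube (a joint): extension of the mast's sliding part, m: 0 retracted, straight up, 0.060 first stop, 0.120 second stop (end of travel). Button out: locked at 0 and caught at the first stop (from above it sinks onto that catch at 0.076); button kept in: it passes. No catch at the second stop: weight and a spring draw it back (pulling takes up to about 8 N), so it must be held
- nut: loose steel hexagon nut, 42 x 36 x 18 mm, beside the mast's foot: leave it. Origin: centre of its underside
- bolt: loose hexagon bolt, 36 mm across its head, 88 mm tall, standing on its head on the caliper's plate beyond the fixed jaw: leave it. Origin: centre of its underside
- spark_plug: loose spark plug, 24 x 90 x 20 mm, lying beside the mast's foot: leave it. Origin: centre of its underside
There are look-alikes about, which are no part of the job. Leave any turquoise look-alike of the bearing alone.

How it is judged (in metres and radians):
On the way, in this order (a step that is already met when the one before it is completed fails the run):
1. the sliding jaw presses the bearing against the fixed jaw with more than 1 N (distance between sliding_jaw_face and fixed_jaw_face below 0.0545 m and contact force between caliper_jaw and bearing above 1 N), for 0.2 s.
2. the mast's release button is pressed in while the mast is still retracted (value of joint mast_button above 0.0045 m and value of joint mast_tube below 0.015 m), for 0.1 s.
3. the mast is pulled out to its second stop (value of joint mast_tube above 0.114 m), for 0.2 s.
At the end, for the whole second after the job is handed in: the caliper is still shut on the bearing (opening under 54.5 mm, bearing between the jaws); the mast stands within 8 mm of its second stop, held there by the fingers (over 3 N) with the release button still squeezed in (distance between sliding_jaw_face and fixed_jaw_face below 0.0545 m and horizontal distance between bearing and fixed_jaw_face below 0.04 m and value of joint mast_tube above 0.112 m and value of joint mast_button above 0.004 m and contact force between the fingers and mast above 3 N); the arm keeps its last pose, push and grip.
It fails at once if a bystander (nut, bolt or spark plug) is shifted by more than 3 cm (distance of any of nut, bolt, spark_plug from where it was at the start of the episode above 0.03 m).
It also fails if it takes over 50 s, if anything falls off the work surface, if the arm or the gripper's body presses on something with over 40 N, if the wrist force passes 120 N, or if a joint passes its speed limit or range.

## Working session

There is one attempt and no reset: what is moved stays moved. The work goes in short steps, Python scripts to look and compute and a shell command to move; the robot and the scene stay as the last step left them, time stands still between calls to the robot, and variables do not carry over. Pictures are saved under pics/ and viewed, at most 10 in all, crops included, and the job is handed in when it is done.

```bash
ls; mkdir -p pics
cat > h.py <<'E'
import numpy as np,cv2
from scipy.spatial.transform import Rotation as R
from cell import get_state,imaging,sign_off,nets
def rot(q): return R.from_quat([q[1],q[2],q[3],q[0]]).as_matrix()
def cloud(p):
    K=np.array(p["camera_matrix"]);d=p["range_z"];v,u=np.mgrid[:384,:512]
    c=np.stack([(u-K[0,2])/K[0,0]*d,-(v-K[1,2])/K[1,1]*d,-d],-1)
    return c@rot(p["attitude"]).T+np.array(p["xyz"])
E
python3 - <<'E'
from h import *
s=get_state();print(s)
ims=[]
for n in("top","side"):
    p=imaging.capture(n);ims.append(p["color"]);print(n,p["xyz"],p["attitude"],[k for k in p])
    for t in["caliper","caliper_jaw","thumb_tab","bearing","mast","grip_block","button_face","nut","bolt","spark_plug"]:
        try:print(t,[(np.round(r["centre"]),round(r["p"],2)) for r in nets.find_in(p,t)][:4])
        except Exception as e:print(t,e)
cv2.imwrite("pics/a.png",cv2.resize(ims[0],(800,600))[:,:,::-1])
cv2.imwrite("pics/b.png",cv2.resize(ims[1],(800,600))[:,:,::-1])
E
```

```text
pics
{'clock': 0.0, 'qpos': array([-1.29100447e+00,  2.13341347e-01, -3.50438000e-02,  1.32346995e+00,
       -7.85871383e-06,  1.57080341e+00]), 'qvel': array([ 6.56284234e-05, -4.01040755e-05,  5.65101628e-04, -3.43250312e-03,
       -9.16919346e-04, -1.19936710e-03]), 'effort': array([-1.26833278e-03, -6.86151481e+01,  4.87121272e+01,  1.71418616e-02,
       -1.10208214e-04,  1.85380526e-05]), 'tool_pos': array([ 137.9869949 , -480.24940744,  230.82961748]), 'tcp_rot': array([-5.23667590e-04,  9.90230868e-01,  1.39436535e-01, -7.77106661e-05]), 'contact_force': array([0.54717989, 0.0606154 , 0.49278595]), 'moment': array([-0.0396087 , -0.01822421,  0.00861631]), 'grip_force': 0.0, 'finger_gap': 85.31537353246986}
top [421.84070172 202.40588802 988.14070843] [-0.70318552 -0.05500512  0.06289036  0.70608028] ['color', 'range_z', 'camera_matrix', 'xyz', 'attitude', 'shot']
caliper [(array([560., 325.,  10.]), 0.95)]
caliper_jaw [(array([530., 353.,  44.]), 0.59)]
thumb_tab [(array([534., 352.,  40.]), 0.85), (array([565., 288.,  26.]), 0.26)]
bearing [(array([565., 292.,  23.]), 0.88
[... 314 characters left out ...]
36214071 996.545988   438.91988013] [-0.05912709 -0.04016813  0.57274966  0.81660782] ['color', 'range_z', 'camera_matrix', 'xyz', 'attitude', 'shot']
caliper [(array([561., 377.,  12.]), 0.95)]
caliper_jaw [(array([538., 356.,  31.]), 0.98)]
thumb_tab [(array([542., 356.,  27.]), 0.95)]
bearing [(array([707., 317.,  12.]), 0.92), (array([564., 297.,  28.]), 0.86)]
mast [(array([485., 121.,  77.]), 0.72)]
grip_block [(array([490., 113., 144.]), 0.69), (array([604., 226.,  54.]), 0.49), (array([469., 113., 162.]), 0.32)]
button_face [(array([469., 110., 167.]), 0.54)]
nut [(array([566.,  87.,  12.]), 0.56)]
bolt [(array([599., 227.,  55.]), 0.6)]
spark_plug [(array([559., 378.,  15.]), 0.64)]
```

View pics/a.png

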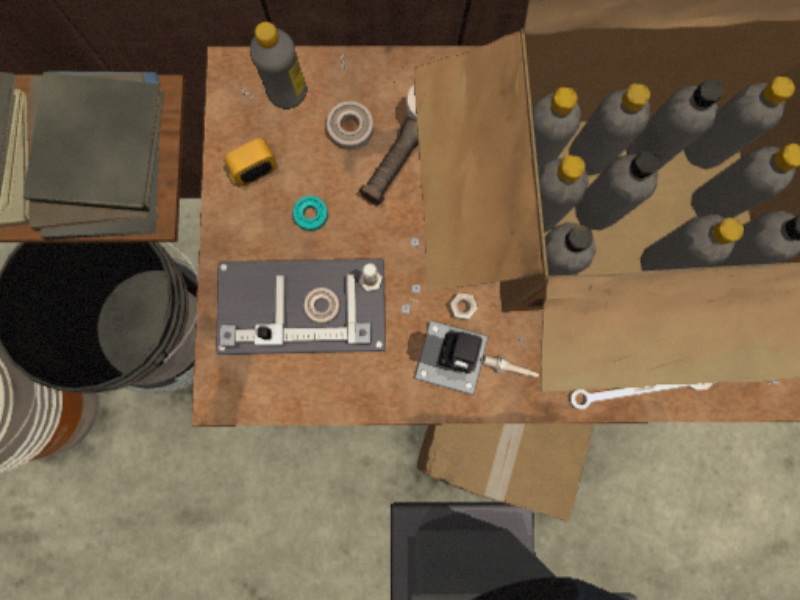

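View pics/b.png

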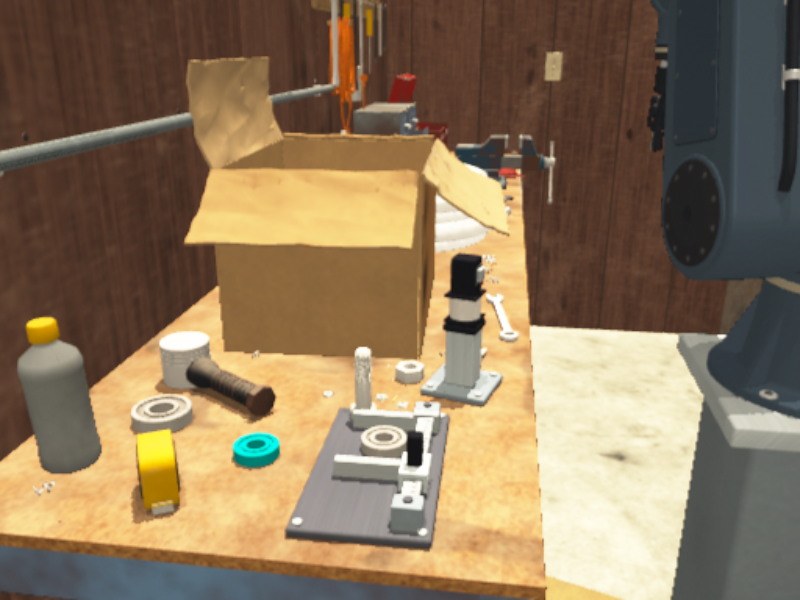

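Run:
```python
from h import *
P={n:imaging.capture(n) for n in("top","side")}
C={n:cloud(p) for n,p in P.items()}
def rect(pts):
    r=cv2.minAreaRect(pts[:,:2].astype(np.float32));return np.round(r[0],1),np.round(r[1],1),round(r[2],1)
for n in C:
    c=C[n].reshape(-1,3);ok=P[n]["range_z"].ravel()>0
    def sel(x0,x1,y0,y1,z0,z1):
        return c[ok&(c[:,0]>x0)&(c[:,0]<x1)&(c[:,1]>y0)&(c[:,1]<y1)&(c[:,2]>z0)&(c[:,2]<z1)]
    for nm,b in dict(tab=(500,560,320,390,52,90),tabtop=(500,560,320,390,70,82),block=(440,530,60,150,145,200),blocktop=(440,530,60,150,180,200),foot=(420,550,40,170,6,16),plate=(470,650,190,460,7,14),jaws=(470,640,240,400,27,36),carr=(490,560,320,390,38,45),bolt=(570,640,190,250,60,100),nut=(540,600,50,110,8,30)).items():
        q=sel(*b)
        if len(q)>5:print(n,nm,len(q),rect(q),"mean",q.mean(0).round(1),"min",q.min(0).round(1),"max",q.max(0).round(1))
    m=nets.cut_out(P[n],"button_face")
    for r in m[:1]:
        q=C[n][r["region"]];print("btn",r["p"],len(q),np.median(q,0).round(1))
K=P["top"]["camera_matrix"];print(K)
# crops
a=P["top"]["color"];b=P["side"]["color"]
ca=cv2.resize(a[155:260,130:330],None,fx=4,fy=4,interpolation=2)
cv2.imwrite("pics/c.png",cv2.resize(a[160:260,130:350],(800,364),interpolation=cv2.INTER_CUBIC)[:,:,::-1])
```

```text
top tab 62 (array([518.4, 365.3]), array([14.2, 14.1]), 89.0) mean [518.2 364.1  72.7] min [511.4 358.1  52.6] max [525.6 372.3  80.3]
top tabtop 48 (array([518.9, 365.5]), array([13.6, 13.3]), 89.4) mean [518.9 365.   76.3] min [512.2 358.6  71.2] max [525.6 372.3  80.3]
top block 356 (array([485.1,  99.6]), array([30.2, 40.6]), 74.6) mean [485.5 101.  183. ] min [465.3  82.  145.2] max [506.4 116.9 192.6]
top blocktop 287 (array([488.1,  98.7]), array([30.1, 34.4]), 74.2) mean [487.5  99.3 186.6] min [468.5  82.  180.8] max [506.4 116.8 192.6]
top foot 911 (array([489.1,  94.7]), array([109.3, 114.6]), 62.8) mean [482.3 106.7  11.2] min [435.2  41.2   6. ] max [549.9 169.4  16. ]
top plate 4105 (array([565.1, 321.7]), array([140.2, 250. ]), 1.0) mean [571.2 327.5  10.9] min [493.7 196.6   7. ] max [637.  447.1  14. ]
top jaws 826 (array([556.5, 319.9]), array([101.9, 161.2]), 1.0) mean [545.7 302.5  32.3] min [505.1 240.   27. ] max [608.7 399.7  36. ]
top carr 173 (array([519.3, 362.9]), array([29.8, 40.3]), 1.0) mean [518.4 361.1  41.8] min [504.4 342.7  38. ] max [534.  383.2  4
[... 1125 characters left out ...]
825 (array([556.7, 319.9]), array([102.2, 160.8]), 0.7) mean [550.1 312.6  31.6] min [504.8 240.1  27. ] max [608.7 399.8  36. ]
side carr 207 (array([520.2, 364.9]), array([29.9, 41.5]), 1.0) mean [519.  371.   41.2] min [504.9 343.9  38. ] max [535.5 385.6  44.9]
side bolt 221 (array([601.7, 220.9]), array([18.3, 19.1]), 1.3) mean [601.2 223.9  81.5] min [592.5 211.4  60. ] max [610.9 230.4  99.9]
side nut 172 (array([563.1,  83.1]), array([37.1, 38.6]), 34.4) mean [563.1  85.2  15.5] min [545.3  58.6   8.1] max [581.9 101.   20.2]
btn 0.66 6692 [559.3 375.6  11.2]
[[424.21409035   0.         248.35249975]
 [  0.         424.21409035 185.775502  ]
 [  0.           0.           1.        ]]
```

View pics/c.png

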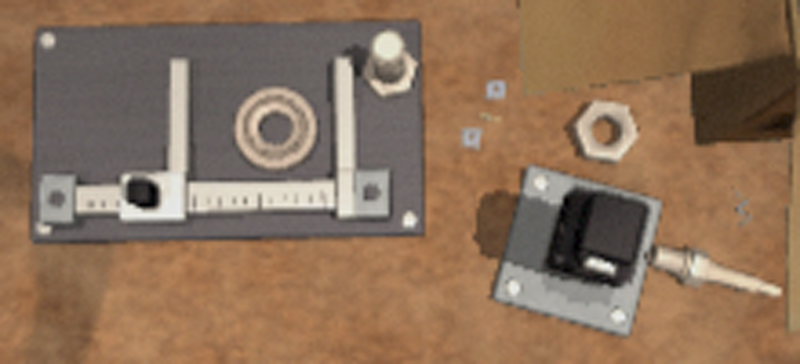

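Run:
```python
from h import *
c=[]
for n in("top","side"):
    p=imaging.capture(n);q=cloud(p)[p["range_z"]>0];c.append(q)
c=np.vstack(c)
b=c[(c[:,0]>505)&(c[:,0]<535)]
for y in range(220,450,10):
    q=b[(b[:,1]>=y)&(b[:,1]<y+10)];print(y,q[:,2].max().round() if len(q) else None,end="; ")
print()
print("rows x from 250 step 40; cols y -500..450 step 50, max z")
for x in range(250,720,40):
    print(x,[int(q[:,2].max()) if len(q:=c[(c[:,0]>=x)&(c[:,0]<x+40)&(c[:,1]>=y)&(c[:,1]<y+50)]) else -1 for y in range(-500,450,50)])
q=c[(c[:,2]>150)&(np.hypot(c[:,0]-488,c[:,1]-100)>35)]
d=np.hypot(q[:,0]-488,q[:,1]-100);o=np.argsort(d)[:200:20];print(np.c_[q[o],d[o]].round())
q=c[(c[:,2]>200)&(c[:,1]>-20)&(c[:,1]<200)&(c[:,0]<650)&(c[:,0]>300)];print(q.min(0),q.max(0))
# fixed jaw inner face & sliding jaw face, over plate x 560..605
j=c[(c[:,0]>575)&(c[:,0]<605)&(c[:,2]>26)&(c[:,2]<36)]
print(np.histogram(j[:,1],bins=np.arange(225,400,4)))
```

```text
220 41.0; 230 42.0; 240 41.0; 250 38.0; 260 36.0; 270 35.0; 280 37.0; 290 37.0; 300 37.0; 310 38.0; 320 38.0; 330 37.0; 340 47.0; 350 77.0; 360 80.0; 370 78.0; 380 45.0; 390 36.0; 400 35.0; 410 40.0; 420 41.0; 430 40.0; 440 15.0; 
rows x from 250 step 40; cols y -500..450 step 50, max z
250 [-828, -822, -829, -829, -607, -607, -603, -603, -606, -604, -604, -608, -636, -825, -824, -828, -827, -828, -824]
290 [-829, -827, -829, -1, -609, -607, -607, -604, -606, -603, -604, -608, -767, -828, -828, -826, -825, -828, -827]
330 [-826, -826, -827, -616, -603, -607, -606, -605, -603, -605, -605, -608, -824, -827, -826, -828, -821, -832, -824]
370 [2, 5, 4, 4, 4, 5, 5, 4, 4, 5, 5, 5, 6, 5, 5, 6, 4, 5, 6]
410 [1, 4, 15, 6, 201, 203, 203, 205, 205, 203, 204, 18, 12, 5, 7, 4, 5, 7, 5]
450 [4, 4, 213, 211, 217, 219, 220, 222, 224, 224, 226, 189, 189, 12, 6, 6, 5, 6, 5]
490 [-1, -1, 234, 239, 242, 245, 246, 248, 251, 259, 252, 190, 190, 14, 41, 38, 46, 79, 41]
530 [1, 2, 273, 275, 279, 282, 280, 280, 282, 282, 283, 260, 227, 16, 40, 36, 44, 44, 38]
570 [2, 1, 283, 278, 278, 275, 167, 6, 214, 215, 
[... 371 characters left out ...]
226.  71.]
 [555. 126. 215.  72.]
 [560. 111. 220.  73.]
 [560. 113. 219.  73.]
 [562.  91. 231.  74.]
 [562. 109. 224.  75.]
 [556. 133. 213.  75.]
 [564.  97. 228.  76.]]
[435.86360144 -19.96643297 200.00306522] [649.97705698 153.45855024 286.43651241]
(array([24,  2,  0, 19, 40, 28, 73, 11,  0,  0,  0,  6,  6,  3,  2,  6,  4,
        3,  7,  6,  1,  2,  0,  0,  0,  0,  0,  0,  0,  6, 43, 53, 78, 15,
        0,  0,  0,  0,  0,  0,  0,  0,  0]), array([225, 229, 233, 237, 241, 245, 249, 253, 257, 261, 265, 269, 273,
       277, 281, 285, 289, 293, 297, 301, 305, 309, 313, 317, 321, 325,
       329, 333, 337, 341, 345, 349, 353, 357, 361, 365, 369, 373, 377,
       381, 385, 389, 393, 397]))
```

```bash
cat >> h.py <<'E'
def plan(tgt,yaw=None):
    s=get_state();M=rot(s["tcp_rot"]);p=np.array(s["tool_pos"])
    print("at",p.round(1),"yaw_y",np.degrees(np.arctan2(M[1,1],M[0,1])).round(1),"q",np.round(s["qpos"],2),"F",np.round(s["contact_force"],1),"gap",round(s["finger_gap"],1),"grip",round(s["grip_force"],1),"t",s["clock"])
    for t in np.atleast_2d(tgt): print("shift",((t-p)@M/300).round(4))
    if yaw is not None:
        a=np.radians(yaw);y=np.array([np.cos(a),np.sin(a),0]);z=np.array([0,0,-1.]);G=np.stack([np.cross(y,z),y,z],1)
        print("turn",(R.from_matrix(M.T@G).as_rotvec(degrees=True)/45).round(4))
E
python3 - <<'E'
from h import *
p=imaging.capture("top");q=cloud(p)[p["range_z"]>0]
q=q[(q[:,2]>195)&(q[:,0]>400)&(q[:,0]<560)&(q[:,1]>0)&(q[:,1]<75)]
for x in range(400,560,20):
    r=q[(q[:,0]>=x)&(q[:,0]<x+20)]
    if len(r):print(x,r[r[:,1].argmax()].round())
plan([[330,-300,320],[400,-20,340],[420,250,320]],0)
E
```

```text
420 [440.  14. 202.]
440 [450.  14. 205.]
460 [477.  16. 215.]
480 [487.  17. 222.]
500 [516.  18. 241.]
520 [538.  19. 263.]
540 [558.  74. 242.]
at [ 138.1 -480.5  231.3] yaw_y -74.0 q [-1.29  0.21 -0.03  1.32 -0.    1.57] F [ 0.1 -0.6  1.1] gap 85.2 grip 0.0 t 1.45
shift [ 0.7811 -0.4017 -0.2956]
shift [ 1.2631 -1.2343 -0.3623]
shift [ 1.5757 -2.0809 -0.2957]
turn [ 0.      0.     -1.6438]
```

```bash
python3 -m handwheel '[[-1,[0.1,-0.05,-0.1],[0,0,-0.1]],[-1,[0.3,-0.15,-0.2],[0,0,-0.25]],[-1,[0.5,-0.25,-0.3],[0,0,-0.4]],[-1,[0.65,-0.35,-0.33],[0,0,-0.55]],[-1,[0.75,-0.45,-0.35],[0,0,-0.7]],[0,[0.8,-0.55,-0.35],[0,0,-0.8]],[1,[0.8,-0.55,-0.35],[0,0,-0.82]],[1,[0.8,-0.55,-0.35],[0,0,-0.82]]]' 40; python3 -c "
from h import *
plan([[420,0,345],[420,200,330],[460,330,300],[519,400,130]],0)"
```

```text
clock: 2.12
tool_pos: [324.4, -253.0, 337.3]
tcp_rot: [0.0, 0.895, 0.447, 0.001]
contact_force: [-0.3, -0.5, -0.7]
finger_gap: 51.5
grip_force: 0.0
at [ 324.4 -253.   337.3] yaw_y -36.9 q [-0.66  0.04  0.03  1.56  0.    1.55] F [-0.3 -0.5 -0.7] gap 51.5 grip 0.0 t 2.1167
shift [ 0.8656 -0.2514 -0.0255]
shift [ 1.3987 -0.6518  0.0244]
shift [ 1.8252 -0.8056  0.1244]
shift [ 2.1296 -0.7891  0.6913]
turn [ 1.700e-03 -2.000e-04 -8.201e-01]
```

```bash
python3 -m handwheel '[[1,[0.12,-0.04,0],[0,0,-0.1]],[1,[0.25,-0.07,0],[0,0,-0.2]],[1,[0.38,-0.11,0],[0,0,-0.35]],[1,[0.5,-0.15,0],[0,0,-0.5]],[1,[0.63,-0.2,0],[0,0,-0.65]],[1,[0.76,-0.25,0],[0,0,-0.8]],[1,[0.88,-0.3,0],[0,0,-0.82]],[1,[1,-0.38,0],[0,0,-0.82]],[1,[1,-0.5,0],[0,0,-0.82]],[1,[1,-0.5,0],[0,0,-0.82]]]'; python3 -c "
from h import *
plan([[460,330,300],[519,405,130],[519,405,52]],0)"
```

```text
clock: 2.95
tool_pos: [381.7, 77.6, 336.4]
tcp_rot: [-0.001, 0.707, 0.708, -0.0]
contact_force: [-2.1, -2.3, -0.6]
finger_gap: 0.1
grip_force: 0.0
at [381.7  77.6 336.4] yaw_y 0.1 q [ 0.2  -0.01 -0.02  1.56  0.    1.77] F [-2.1 -2.3 -0.6] gap 0.1 grip 0.0 t 2.95
shift [0.841  0.2624 0.1219]
shift [1.0902 0.4601 0.6885]
shift [1.0899 0.4604 0.9485]
turn [-0.0014 -0.0012  0.0019]
```

```bash
python3 -m handwheel '[[1,[0.12,0.04,0],[0,0,0]],[1,[0.25,0.09,0],[0,0,0]],[1,[0.38,0.14,0.03],[0,0,0]],[1,[0.5,0.19,0.06],[0,0,0]],[1,[0.63,0.24,0.1],[0,0,0]],[1,[0.75,0.3,0.14],[0,0,0]],[1,[0.87,0.36,0.2],[0,0,0]],[1,[0.97,0.42,0.28],[0,0,0]],[1,[1,0.46,0.38],[0,0,0]],[1,[1,0.46,0.4],[0,0,0]]]'; python3 -c "
from h import *
plan([[519,405,130],[519,405,52]],0)"
```

```text
clock: 3.78
tool_pos: [523.4, 375.0, 209.6]
tcp_rot: [-0.001, 0.708, 0.707, -0.003]
contact_force: [-1.0, 0.7, -1.1]
finger_gap: 0.0
grip_force: 0.0
at [523.4 375.  209.6] yaw_y -0.1 q [0.62 0.54 0.38 1.42 0.   2.19] F [-1.   0.7 -1.1] gap 0.0 grip 0.0 t 3.7833
shift [ 0.101  -0.0135  0.265 ]
shift [ 0.1019 -0.0121  0.5249]
turn [-0.0068  0.0048 -0.0019]
```

```bash
python3 -m handwheel '[[1,[0.09,0,0.05],[0,0,0]],[1,[0.09,0,0.17],[0,0,0]],[1,[0.09,0,0.29],[0,0,0]],[1,[0.09,0,0.4],[0,0,0]],[1,[0.09,0,0.5],[0,0,0]],[1,[0.09,0,0.545],[0,0,0]],[1,[0.09,0,0.545],[0,0,0]],[1,[0.09,0,0.545],[0,0,0]]]'
python3 - <<'E'
from h import *
plan([[519,385,52],[519,346,52]],0)
p=imaging.capture("side");cv2.imwrite("pics/d.png",cv2.resize(p["color"][200:384,150:400],(800,589),interpolation=cv2.INTER_CUBIC)[:,:,::-1])
E
```

```text
clock: 4.45
tool_pos: [523.3, 400.2, 53.3]
tcp_rot: [0.0, 0.708, 0.706, -0.0]
contact_force: [-0.3, -0.6, 0.5]
finger_gap: 0.3
grip_force: 0.0
at [523.3 400.2  53.3] yaw_y -0.2 q [ 0.65  0.62  0.12  1.07 -0.    2.23] F [-0.3 -0.6  0.5] gap 0.3 grip 0.0 t 4.45
shift [-0.0506 -0.0141  0.0043]
shift [-0.1806 -0.0137  0.0043]
turn [-0.0005  0.0005 -0.0042]
```

View pics/d.png

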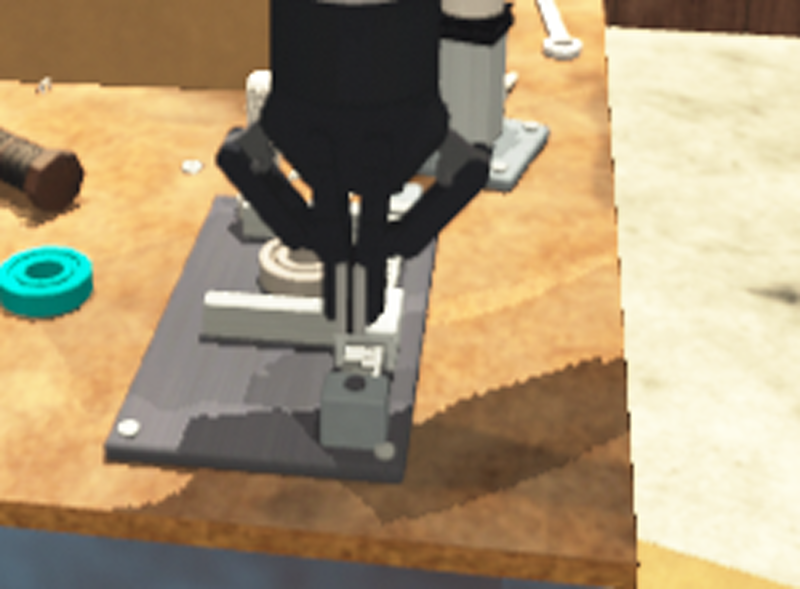

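The picture shows the shut fingers (355,290) standing behind the tab, with the bearing (295,265) between the jaws. I'll push now.

```bash
python3 -m handwheel '[[1,[-0.02,-0.01,0],[0,0,0]],[1,[-0.04,-0.012,0],[0,0,0]],[1,[-0.06,-0.012,0],[0,0,0]],[1,[-0.08,-0.012,0],[0,0,0]],[1,[-0.1,-0.012,0],[0,0,0]],[1,[-0.12,-0.012,0],[0,0,0]],[1,[-0.14,-0.01,0],[0,0,0]],[1,[-0.155,-0.01,0],[0,0,0]],[1,[-0.165,-0.01,0],[0,0,0]],[1,[-0.165,-0.01,0],[0,0,0]]]'
```

```text
clock: 5.33
tool_pos: [520.2, 350.5, 52.8]
tcp_rot: [0.0, 0.708, 0.706, -0.0]
contact_force: [-0.1, 0.4, 0.0]
finger_gap: 0.1
grip_force: 0.0
```

```bash
python3 -m handwheel '[[1,[-0.008,0,0],[0,0,0]],[1,[-0.015,0,0],[0,0,0]],[1,[-0.02,0,0],[0,0,0]],[1,[-0.025,0,0],[0,0,0]],[1,[-0.025,0,0],[0,0,0]]]'; python3 -m handwheel '[[1,[-0.005,0,0],[0,0,0]],[1,[-0.01,0,0],[0,0,0]],[1,[-0.01,0,0],[0,0,0]]]'
```

```text
clock: 5.75
tool_pos: [520.2, 343.5, 52.8]
tcp_rot: [0.0, 0.708, 0.706, -0.0]
contact_force: [0.9, 0.2, -0.7]
finger_gap: 0.1
grip_force: 0.6
clock: 6.0
tool_pos: [520.2, 341.4, 52.9]
tcp_rot: [-0.001, 0.708, 0.706, 0.001]
contact_force: [1.7, 8.0, -1.9]
finger_gap: -0.1
grip_force: 4.1
```

```bash
python3 -m handwheel '[[1,[-0.004,0,0],[0,0,0]],[1,[-0.007,0,0],[0,0,0]],[1,[-0.007,0,0],[0,0,0]],[1,[-0.007,0,0],[0,0,0]],[1,[-0.007,0,0],[0,0,0]]]'
python3 - <<'E'
from h import *
plan([0,0,0])
p=imaging.capture("side");q=cloud(p)[p["range_z"]>0]
j=q[(q[:,0]>585)&(q[:,0]<606)&(q[:,2]>26)&(q[:,2]<36)]
h=np.histogram(j[:,1],bins=np.arange(225,340,3));print([(int(b),int(a)) for a,b in zip(*h) if a])
cv2.imwrite("pics/e.png",cv2.resize(p["color"][200:384,150:400],(800,589),interpolation=cv2.INTER_CUBIC)[:,:,::-1])
E
```

```text
clock: 6.42
tool_pos: [520.2, 341.0, 53.0]
tcp_rot: [-0.001, 0.708, 0.707, 0.002]
contact_force: [1.4, 19.2, -6.8]
finger_gap: 0.1
grip_force: 9.8
at [520.2 341.   53. ] yaw_y -0.1 q [ 0.58  0.54 -0.01  1.01  0.    2.15] F [ 1.4 19.2 -6.8] gap 0.1 grip 9.8 t 6.4167
shift [-1.1399 -1.7323  0.1715]
[(225, 17), (228, 4), (237, 1), (240, 4), (243, 10), (246, 8), (249, 20), (252, 18), (255, 1), (273, 1), (276, 1), (282, 2), (300, 6), (303, 6), (306, 10), (309, 14), (312, 33), (315, 8)]
```

View pics/e.png

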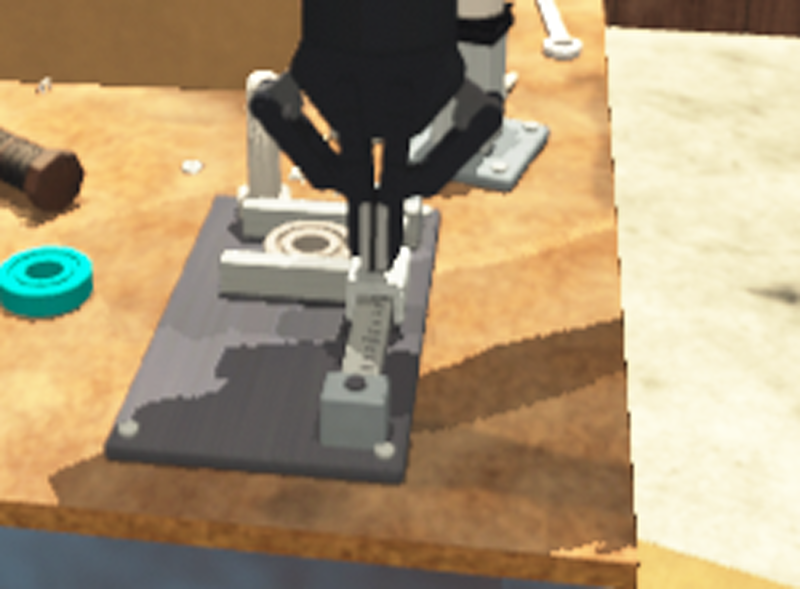

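The jaws sit on the bearing at (305,240), with a push of 19 N. I'll back off and go to the mast.

```bash
python3 -m handwheel '[[1,[0.03,0,0],[0,0,0]],[1,[0.07,0,0],[0,0,0]],[1,[0.07,-0.03,-0.12],[0,0,0]],[1,[0.06,-0.06,-0.25],[0,0,0]],[0.2,[0,-0.09,-0.38],[0,0,0]],[-0.2,[-0.1,-0.11,-0.5],[0,0,0]],[-0.4,[-0.2,-0.12,-0.62],[0,0,0.1]],[-0.4,[-0.3,-0.12,-0.72],[0,0,0.2]],[-0.4,[-0.4,-0.12,-0.8],[0,0,0.34]],[-0.4,[-0.4,-0.12,-0.8],[0,0,0.34]]]' 60; python3 -c "
from h import *
plan([[488.3,99.5,290],[488.3,99.5,143]],-15.4)"
```

```text
clock: 7.3
tool_pos: [484.4, 216.1, 297.6]
tcp_rot: [0.001, 0.798, 0.602, 0.002]
contact_force: [-0.3, 0.8, 0.3]
finger_gap: 60.1
grip_force: 0.0
at [484.4 216.1 297.6] yaw_y -16.0 q [ 0.42  0.27  0.21  1.5  -0.    2.27] F [-0.3  0.8  0.3] gap 60.1 grip 0.0 t 7.3
shift [-0.3701  0.1192  0.0249]
shift [-0.3712  0.117   0.5149]
turn [ 0.0059 -0.0027 -0.0127]
```

```bash
python3 -m handwheel '[[-0.4,[-0.1,0.03,0],[0,0,0]],[-0.4,[-0.22,0.07,0],[0,0,0]],[-0.4,[-0.32,0.1,0.01],[0,0,0]],[-0.4,[-0.37,0.118,0.02],[0,0,0]],[-0.4,[-0.37,0.118,0.02],[0,0,0]],[-0.4,[-0.37,0.118,0.02],[0,0,0]],[-0.4,[-0.37,0.118,0.02],[0,0,0]]]'
python3 - <<'E'
from h import *
plan([[488.3,99.5,200],[488.3,99.5,143]],-15.4)
p=imaging.capture("wrist");cv2.imwrite("pics/f.png",p["color"][:,:,::-1])
q=cloud(p);m=(p["range_z"]>0)&(q[...,2]>178)&(q[...,2]<196)&(np.hypot(q[...,0]-488,q[...,1]-100)<35)
r=cv2.minAreaRect(q[m][:,:2].astype(np.float32));print(m.sum(),r,q[m].mean(0))
print([(r["centre"],r["p"]) for r in nets.find_in(p,"button_face")])
E
```

```text
clock: 7.88
tool_pos: [488.2, 102.9, 286.6]
tcp_rot: [-0.0, 0.796, 0.606, -0.0]
contact_force: [0.7, 0.3, -0.0]
finger_gap: 59.6
grip_force: 0.0
at [488.2 102.9 286.6] yaw_y -15.4 q [0.21 0.21 0.1  1.46 0.   2.05] F [ 0.7  0.3 -0. ] gap 59.6 grip 0.0 t 7.8833
shift [-0.011   0.0034  0.2888]
shift [-0.0109  0.0035  0.4788]
turn [-0.0007  0.0002 -0.0009]
1258 ((488.9093933105469, 98.83381652832031), (29.544559478759766, 33.65106201171875), 73.71580505371094) [488.96488192  99.92035733 185.62005773]
[]
```

View pics/f.png

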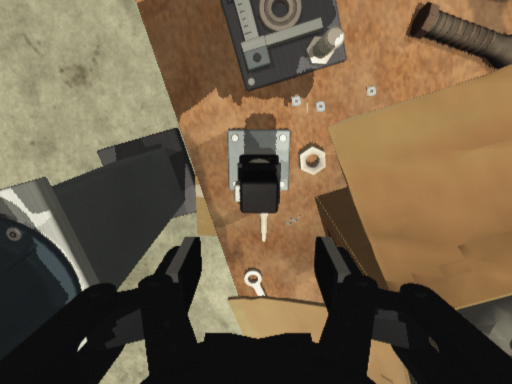

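The wrist picture shows the block at (260,185) square to the fingers, with its button at (238,190) on the robot side. The nut (312,160) and the plug (264,225) are clear.

```bash
python3 -m handwheel '[[-0.4,[-0.012,0.005,0.06],[0,0,0]],[-0.4,[-0.012,0.005,0.16],[0,0,0]],[-0.4,[-0.012,0.005,0.26],[0,0,0]],[-0.4,[-0.012,0.005,0.36],[0,0,0]],[-0.4,[-0.012,0.005,0.44],[0,0,0]],[-0.4,[-0.012,0.005,0.479],[0,0,0]],[-0.4,[-0.012,0.005,0.479],[0,0,0]],[-0.4,[-0.012,0.005,0.479],[0,0,0]]]' && python3 -m handwheel '[[0,[0,0,0],[0,0,0]],[1,[0,0,0],[0,0,0]],[1,[0,0,0],[0,0,0]],[1,[0,0,0],[0,0,0]],[1,[0,0,0],[0,0,0]],[1,[0,0,0],[0,0,0]],[1,[0,0,0],[0,0,0]],[1,[0,0,0],[0,0,0]]]' 60
```

```text
clock: 8.65
tool_pos: [488.5, 99.0, 143.2]
tcp_rot: [-0.0, 0.796, 0.606, -0.0]
contact_force: [0.1, -0.2, 0.3]
finger_gap: 59.8
grip_force: 0.0
clock: 9.32
tool_pos: [488.5, 99.1, 144.5]
tcp_rot: [-0.0, 0.796, 0.606, 0.001]
contact_force: [-11.1, 4.5, 13.0]
finger_gap: 33.4
grip_force: 58.7
```

```bash
python3 -m handwheel '[[1,[0,0,-0.03],[0,0,0]],[1,[0,0,-0.07],[0,0,0]],[1,[0,0,-0.12],[0,0,0]],[1,[0,0,-0.17],[0,0,0]],[1,[0,0,-0.22],[0,0,0]],[1,[0,0,-0.27],[0,0,0]],[1,[0,0,-0.32],[0,0,0]],[1,[0,0,-0.36],[0,0,0]],[1,[0,0,-0.39],[0,0,0]],[1,[0,0,-0.39],[0,0,0]]]'; python3 -m handwheel '[[1,[0,0,-0.005],[0,0,0]],[1,[0,0,-0.01],[0,0,0]],[1,[0,0,-0.01],[0,0,0]],[1,[0,0,-0.01],[0,0,0]]]'
```

```text
clock: 10.15
tool_pos: [488.4, 99.1, 262.1]
tcp_rot: [-0.0, 0.796, 0.606, 0.001]
contact_force: [-6.6, 4.6, -5.9]
finger_gap: 33.4
grip_force: 61.3
clock: 10.48
tool_pos: [488.4, 99.1, 263.6]
tcp_rot: [-0.001, 0.796, 0.606, 0.0]
contact_force: [-3.7, 6.5, -5.4]
finger_gap: 33.7
grip_force: 61.2
```

```bash
python3 -m handwheel '[[1,[0,0,-0.003],[0,0,0]],[1,[0,0,-0.006],[0,0,0]],[1,[0,0,-0.006],[0,0,0]],[1,[0,0,-0.006],[0,0,0]],[1,[0,0,-0.006],[0,0,0]]]'
python3 - <<'E'
from h import *
p=imaging.capture("side");q=cloud(p)
for z in range(90,340,6):
    m=(p["range_z"]>0)&(np.hypot(q[...,0]-488,q[...,1]-100)<32)&(abs(q[...,2]-z)<3)
    if m.sum():print(z,m.sum(),p["color"][m].mean(0).round(),end=" | ")
j=q[(q[...,0]>585)&(q[...,0]<606)&(q[...,2]>26)&(q[...,2]<36)]
h=np.histogram(j[:,1],bins=np.arange(237,340,3));print([(int(b),int(a)) for a,b in zip(*h) if a])
cv2.imwrite("pics/g.png",cv2.resize(p["color"][100:350,180:400],(700,600),interpolation=cv2.INTER_CUBIC)[:,:,::-1])
E
```

```text
clock: 10.9
tool_pos: [488.4, 99.1, 264.8]
tcp_rot: [-0.001, 0.796, 0.606, -0.0]
contact_force: [-1.8, 6.6, -13.8]
finger_gap: 33.5
grip_force: 63.7
90 56 [42. 39. 37.] | 96 144 [65. 58. 52.] | 102 42 [157. 155. 143.] | 108 44 [159. 156. 144.] | 114 39 [159. 156. 144.] | 120 39 [158. 156. 144.] | 126 42 [159. 156. 143.] | 132 44 [159. 157. 143.] | 138 44 [158. 156. 143.] | 144 38 [159. 156. 142.] | 150 45 [155. 151. 138.] | 156 47 [133. 128. 117.] | 162 45 [155. 150. 136.] | 168 47 [154. 149. 136.] | 174 43 [152. 151. 140.] | 180 42 [153. 152. 139.] | 186 42 [151. 150. 138.] | 192 45 [152. 150. 138.] | 198 47 [152. 150. 137.] | 204 47 [152. 151. 138.] | 210 47 [148. 147. 135.] | 216 37 [135. 134. 123.] | 222 79 [74. 68. 61.] | 228 63 [179. 166. 145.] | 234 65 [181. 169. 148.] | 240 64 [181. 168. 148.] | 246 62 [179. 167. 147.] | 252 53 [152. 142. 124.] | 258 108 [44. 39. 34.] | 264 60 [35. 32. 31.] | 270 78 [54. 51. 48.] | 276 94 [52. 49. 47.] | 282 104 [49. 48. 45.] | 288 98 [47. 45. 43.] | 294 102 [51. 48. 46.] | 300 103 [48. 46. 44.] | 306 116 [38. 35. 34.] | 312 58 [32. 32. 33.] | 318 65 [33. 33. 33.] | 324 61 [33. 32. 32.] | 330 68 [31. 30. 31.] | 336 83 [33. 31. 32.] | [(237, 1), (240, 7), (243, 7), (246, 9), (249, 26), (252, 16), (255, 1), (279, 2), (285, 1), (291, 1), (303, 10), (306, 13), (309, 12), (312, 33), (315, 12)]
```

View pics/g.png

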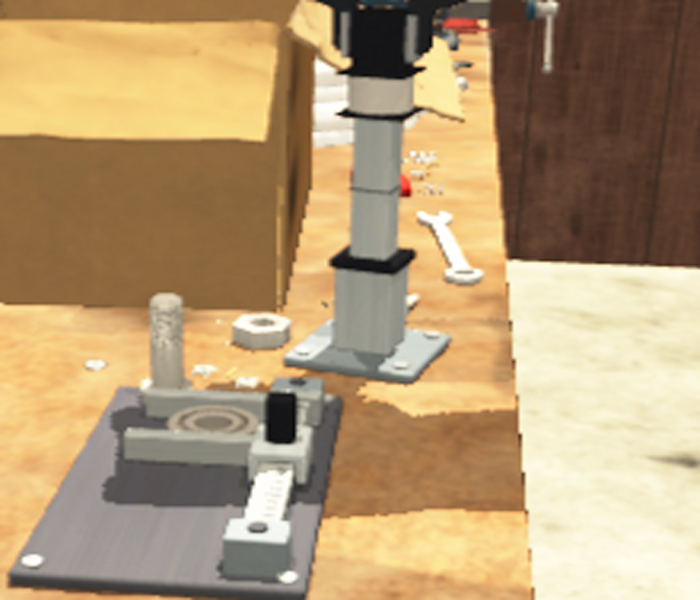

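The picture shows the caliper shut on the bearing at (212,420) and the mast fully extended with its block in the pads at (380,35). The bolt and nut haven't moved. The pull rose to 14 N over the last millimetre, so the mast is at its stop.

```bash
python3 -m handwheel '[[1,[0,0,0],[0,0,0]],[1,[0,0,0],[0,0,0]],[1,[0,0,0],[0,0,0]]]'; python3 -c "
from h import *
print(sign_off())"
```

```text
clock: 11.2
tool_pos: [488.4, 99.1, 264.8]
tcp_rot: [-0.001, 0.796, 0.606, -0.0]
contact_force: [-1.2, 5.7, -14.7]
finger_gap: 33.4
grip_force: 63.7
the job is handed in; nothing more can be done
None
```

The job is handed in at 11.2 s: the caliper is shut on the bearing, and the arm is holding the lamp mast at its second stop with the button squeezed in; the sign-off returned no verdict.

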